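Set the topping warmer and hold the carousel

ROBOT

A 6-joint arm with a two-finger parallel gripper is mounted at the origin on the work surface. World frame = base frame: x ahead of the robot, y to its left, z up, the work surface at z = 0. Lengths are in m, angles in rad, forces in N, time in s.
With the tool pointing down it reaches from about 0.25 to 0.775 m from the base axis. Payload 4 kg.
Tool frame: the origin (TCP) lies midway between the tips of the shut fingers; the grasp point (between the pads) lies 19 mm behind it; z points along the fingers, y is the line along which they close (so a half turn about z gives the same grasp; the last joint's range is limited). The gripper opens to 94 mm and grips with 3 to 60 N. Pads are 16 mm wide; open, the fingers measure 119 mm over their backs; the gripper's body (75 mm by 177 mm) begins 78 mm behind the grasp point.
Start: joints at [0.998, 0.087, 1.371, -0, 1.684, -0.103], TCP at [0.249, 0.49, 0.206] pointing down, gripper open.
Joint ranges: [-3.1, 3.1], [-0.76, 2.03], [0.27, 2.55], [-1.08, 4.22], [0.17, 2.65], [-2.57, 2.57]. Speed limits (rad/s): [2.79, 2.79, 3.14, 3.14, 3.14, 3.14].

INTERFACE

Orientations are given as [roll, pitch, yaw] about the fixed x, y, z axes, in that order (R = Rz(yaw) Ry(pitch) Rx(roll)).
In Python, from bench import robot gives the robot as it stands.
- The arm moves only by the tool servo_tool, never from a script. Its argument "moves" is a list of rows, each a list of 5 numbers: the shift along the tool's x, y, z in units of 25 mm (1.0 is 25 mm), then the turn about the tool's z in units of 6 degrees (1.0 is 6 degrees), then the closure, from 0 (fully open) to 1 (shut). In form: [[dx, dy, dz, yaw, gripper], ...]. A call has 1 to 10 rows; each row is the pose to reach, as a shift and turn from the pose commanded when the call began, along the tool's axes at that moment; what a row does not reach only later rows make up. A row lasts 1/12 s, in which the tool goes at most 41.7 mm and 7.16 degrees, less where a joint would pass 70% of its speed; a pose out of reach is approached as far as the arm can. A call with a gripper value outside its range is refused whole. The fingers move at their own pace and stop on an object; the grip force is fixed at half the most. Time passes only in rows, so rows that repeat a pose let the fingers close. It gives the time, the measured TCP pose, the force, the opening and the grip force at its end, in the units of the state.
- robot.get_obs(): the state, without advancing time (a new reading comes with each control period).
- robot.snapshot(name): name is "scene" or "top" or "wrist"; returns a dict with "image" (400x640x3 uint8, blue, green, red), "fx", "fy", "cx", "cy" (pixels), "k1" (the pictures are not rectified: a ray, as slopes to the right and down, at radius r is drawn at 1 + k1 r^2 times it, then the intrinsics apply), "eye" and "orientation" of the camera in the world; the wrist camera has in their place "T_tool_cam" (4x4, takes a point from camera to tool coordinates, whose origin is the TCP and whose axes are the flange's). Camera axes: x right, y down, z forward; pixel columns grow to the right and rows downward; lengths in m; the calibration is good to about 2 mm. A picture is of the moment at which its call begins: read the wrist's pose just before it. There is no depth.
- robot.close_job(): hands the job in; it is judged then, once.
The state is a dict: "time": time; "joint_positions": joint angles; "qvel": joint speeds; "joint_torque": joint torques, N m; "tool_pos": TCP position; "ee_rot": TCP orientation; "wrist_force": force on the tool from outside, world axes, zero at the start; "wrist_torque": the same for the moment, N m; "width": finger opening in m; "finger_force": force on a finger pad.
Only numpy, scipy, OpenCV 4.12 (cv2) and the standard library are available. Lean on these libraries where they do the work, as an engineer would, in place of code of your own. Each camera call takes 0.05 s, during which the arm holds its last target. There are 200 camera calls.

TASK

First turn the dial on the warmer box until its pointer is on the one long thick mark of the scale. Then turn the topping carousel until its square canister (the other four are round) stands centred in line with the shoe that sticks out at the front of the carousel's base, and finish while still holding the carousel there with the gripper, keeping it still so that I can scoop: do not let go at the end. Leave the dial on its mark and do not push the other things on the table about.

Things in the scene. Friction and masses are not known exactly. Their poses are not given: they have to be found in the camera images.
- warmer_box: Fixed metal box 160 x 160 mm (all sizes in mm), 75 tall; origin: centre of underside, z up. White top with a dial in the centre, ring of short thin ticks, and one long thick mark (26 x 8, 45 to 71 from the centre). Angles in its frame, counterclockwise from its x: scale from 2.356 clockwise through 0 to -2.356; long mark at -0.844. Position and yaw vary; box and carousel may swap sides.
- dial (a joint): Dial angle in rad, growing clockwise seen from above, end stops at 0 and 4.712. The pointer stands at 2.356 - value in the box's frame; it is on the long mark at 3.20. It stays where it is left; light friction, about 0.04 N m.
- dial_grip (a point): On the dial's vertical axis, at grip height, 109 above the table. Dial: skirt disc of radius 34 (top 84 above the table) with an upright grip bar 60 long, 14 thick, top 121 above the table. A white line along one half of the bar's top is the pointer end; the point's x axis points along the bar to that end.
- dial_pointer (a point): Tip of the pointer, 40 from the dial's axis, on the skirt's rim; a small white dash.
- long_mark (a point): Middle of the long mark, 58 from the dial's axis, on the box's top.
- carousel_base: Fixed dark base disc, radius 125, 12 tall; origin on the carousel's axis at table height, z up. Front = -x of its own frame: a shoe 64 wide sticks out there to 190 from the axis, with a raised aluminium block (26 x 50, up to 28 above the table, 159 to 185 from the axis). Position and yaw vary.
- carousel: Turntable, radius 140, origin on its axis 22 above the table, turns endlessly about z, friction 0.12 N m. Fixed on it at radius 90, every 72 degrees: a square canister (64 x 64, lid 70 x 70) on its own -x side, four round ones (lid radius 36). Lid tops 104 above the table, each with a firm upright cylindrical knob, radius 13, top 144 above the table. Hub radius 20, top 89.
- square_knob (a point): On the square canister's knob axis, 144 above the table: the centre of the knob's top. The knob does not turn in its lid: a gripper that pinches it should turn along with the carousel.
- square_foot (a point): Centre of the square canister's underside, 34 above the table, 90 from the carousel's axis.
- front_mark (a point): Fixed point where square_foot must come: 90 from the carousel's axis towards the shoe, 34 above the table.
- bowl: Bystander: white ceramic bowl, rim radius 60, 50 tall, loose; leave it. Origin at the centre of its underside.
- sauce: Bystander: amber bottle, radius 28, 100 tall, loose; leave it. Origin at the centre of its underside.
- sweet_a: Bystander: copper-foil sweet, 42 across, 22 tall, close to the robot's side of the warmer box, loose; leave it. Origin at the centre of its underside.
- sweet_b: Bystander: copper-foil sweet, 42 across, 22 tall, beyond the warmer box, loose; leave it. Origin at the centre of its underside.
- sweet_c: Bystander: copper-foil sweet, 42 across, 22 tall, near the carousel's front shoe, loose; leave it. Origin at the centre of its underside.
- cutter: Bystander: steel ring cutter, 60 across, 30 tall, loose; leave it. Origin at the centre of its underside.
- spatula: Bystander: black-handled kitchen spatula lying flat at the table's left side, loose; leave it.
- spare_tin: Bystander: closed steel tin, radius 30, 70 tall, standing on the table (not on the carousel), loose; leave it. Origin at the centre of its underside.

How it is judged:
By the outcome, as a careful person would: the job done as asked, in the order asked, and still so for the second after the job is handed in, while the arm keeps its last pose, push and grip.
It also fails if it takes over 70 s, if anything falls off the work surface, if the arm or the gripper's body presses on something with over 40 N, if the wrist force passes 120 N, or if a joint passes its speed limit or range.

## Working session

There is one attempt and no reset: what is moved stays moved. The work goes in short steps, Python scripts to look and compute and a tool call to move; the robot and the scene stay as the last step left them, time stands still between calls to the robot, and variables do not carry over. Pictures are saved under pics/ and viewed, at most 10 in all, crops included, and the job is handed in when it is done.

Besides the shell and the picture viewer there is one more tool, called after "Call:" as name(argument=value, ...), one argument or row to a line, values as JSON. servo_tool: Moves the arm, as the interface text tells. Its arguments: {"type":"object","properties":{"moves":{"type":"array"}},"required":["moves"]}

```bash
mkdir -p pics; ls
cat > h.py <<'E'
import numpy as np, cv2
from bench import robot
from scipy.spatial.transform import Rotation as R
def Rm(o):
    o=np.array(o); 
    return o if o.shape==(3,3) else R.from_euler('xyz',o).as_matrix() if o.size==3 else R.from_quat(o).as_matrix()
def snap(n):
    ob=robot.get_obs(); s=robot.snapshot(n)
    if n=='wrist':
        T=np.eye(4);T[:3,:3]=Rm(ob['ee_rot']);T[:3,3]=ob['tool_pos'];T=T@np.array(s['T_tool_cam'])
        s['E']=T[:3,3];s['M']=T[:3,:3]
    else: s['E']=np.array(s['eye']);s['M']=Rm(s['orientation'])
    return s
def ray(s,u,v):
    K=np.array([[s['fx'],0,s['cx']],[0,s['fy'],s['cy']],[0,0,1.]])
    p=cv2.undistortPoints(np.array([[[u,v]]],float),K,np.array([s['k1'],0,0,0.]))[0,0]
    # exact: drawn = slope*(1+k1 r^2)
    return s['M']@np.array([p[0],p[1],1])
def onz(s,u,v,z):
    d=ray(s,u,v); return s['E']+d*(z-s['E'][2])/d[2]
def proj(s,P):
    c=s['M'].T@(np.array(P)-s['E']); a=c[:2]/c[2]; a=a*(1+s['k1']*(a@a))
    return np.array([s['fx']*a[0]+s['cx'],s['fy']*a[1]+s['cy']])
E
python3 - <<'E'
from h import *
import pickle
for n in('top','scene'):
    s=snap(n);cv2.imwrite(f'pics/{n}0.png',s['image']);pickle.dump(s,open(f'{n}0.pkl','wb'));print(n,s['E'],s['orientation'],s['fx'],s['k1'])
print(robot.get_obs())
E
```

```text
pics
top [0.44030067 0.13149656 1.06576102] [-2.97871983 -0.01314941 -1.57478211] 379.1816772424097 0.018985566073592038
scene [ 1.58493625 -0.055532    0.76342662] [-2.14882884 -0.02197329  1.40722714] 440.73504372065054 -0.10793150727898165
{'time': 0.1, 'joint_positions': array([ 9.97895354e-01,  8.78487859e-02,  1.37210882e+00, -2.53759182e-05,
        1.68360822e+00, -1.03108997e-01]), 'qvel': array([ 0.00069182, -0.0010406 , -0.00274101, -0.00010132, -0.0001786 ,
       -0.00081611]), 'joint_torque': array([ 2.75229635e-03, -3.41249478e+01, -3.03303838e+01,  7.20803509e-02,
        3.03387037e-02, -1.11395732e-04]), 'tool_pos': array([0.24872673, 0.48997944, 0.204436  ]), 'ee_rot': array([-3.13962737e+00, -1.78004994e-04,  2.67179767e+00]), 'wrist_force': array([ 0.00783808,  0.21978591, -1.09405026]), 'wrist_torque': array([ 0.01206067, -0.00235308,  0.02216206]), 'finger_force': 0.0, 'width': 0.09447515349397582}
```

View pics/top0.png

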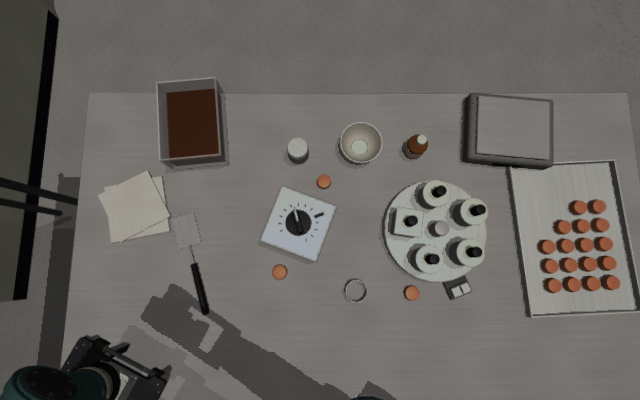

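View pics/scene0.png

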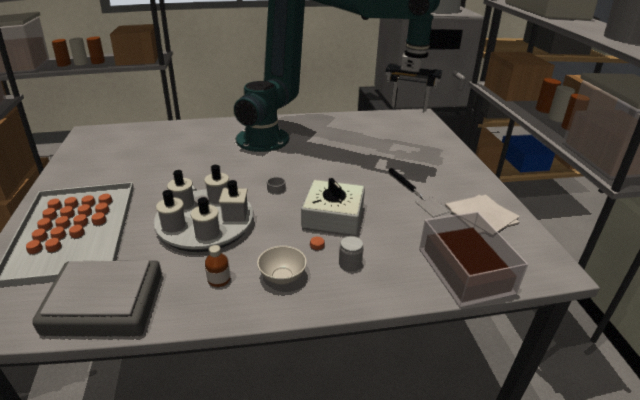

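The top view shows the warmer box at about (299,224), the pointer toward the upper left and the long mark at about (320,214). The carousel hub is at (438,228), the square canister at (406,221) and the shoe at (457,288). The scene view confirms this layout. Next I'll enlarge the crops and measure.

Run:
```python
from h import *
import pickle
s=pickle.load(open('top0.pkl','rb'));im=s['image']
a=cv2.resize(im[180:268,255:343],None,fx=4.5,fy=4.5,interpolation=cv2.INTER_CUBIC)
b=cv2.resize(im[172:304,378:500],None,fx=3,fy=3,interpolation=cv2.INTER_CUBIC)
a=cv2.copyMakeBorder(a,0,max(0,b.shape[0]-a.shape[0]),0,0,0);b=cv2.copyMakeBorder(b,0,max(0,a.shape[0]-b.shape[0]),0,0,0)
c=np.hstack([a,b]);print(c.shape);cv2.imwrite('pics/c1.png',c)
def P(n,u,v,z):print(n,onz(s,u,v,z).round(4))
P('dial',299,223,.08);P('hub',438,228,.089);P('shoe',457,288,.02);P('mark',320,214,.075)
g=cv2.cvtColor(im,cv2.COLOR_BGR2HSV)
roi=np.zeros(im.shape[:2],np.uint8);roi[180:268,255:343]=1
m=((g[...,2]>190)&(roi>0)).astype(np.uint8)
m=cv2.morphologyEx(m,cv2.MORPH_CLOSE,np.ones((15,15)))
c=max(cv2.findContours(m,0,2)[0],key=cv2.contourArea);r=cv2.minAreaRect(c);print(r)
bx=cv2.boxPoints(r)
for p in bx:P('corner',*p,.075)
P('centre',*r[0],.075)
# black blobs: mark
m=((g[...,2]<70)&(roi>0)).astype(np.uint8);n,l,st,ce=cv2.connectedComponentsWithStats(m)
for i in range(1,n):
    if st[i][4]>8:P(f'blk {st[i]} {ce[i].round(1)}',*ce[i],.075)
```

```text
(396, 762, 3)
dial [0.549  0.1736 0.08  ]
hub [ 0.5342 -0.1864  0.089 ]
shoe [ 0.3784 -0.2511  0.02  ]
mark [0.5732 0.1187 0.075 ]Traceback (most recent call last):
  File "<stdin>", line 14, in <module>
ValueError: max() iterable argument is empty
```

View pics/c1.png

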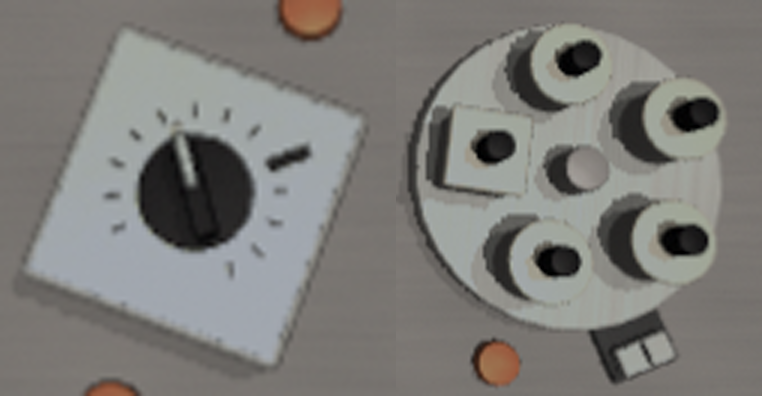

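The enlarged crop shows the pointer at a world angle of about 14° and the long mark at about -70°. The square canister is on the left and the shoe is at lower right. I'll move above the dial first.

Call:
servo_tool(
  moves=[
    [-0.8,-0.3,0,-0.4,0],
    [-2.4,-0.85,0,-1,0],
    [-4,-1.4,0,-1.7,0],
    [-5.6,-2,0,-2.4,0],
    [-7.2,-2.55,0,-3.1,0],
    [-8.8,-3.1,0,-3.8,0],
    [-10.4,-3.7,0,-4.5,0],
    [-12,-4.25,0,-5.2,0],
    [-13.4,-4.7,0,-5.8,0],
    [-14,-5,0,-6.2,0],
  ],
)

```text
time: 0.93
tool_pos: [0.5072, 0.2165, 0.2044]
ee_rot: [-3.14, -0.0, -2.964]
wrist_force: [-0.5, -0.2, -0.6]
width: 0.0939
finger_force: 0.0
```

Run:
```python
from h import *
import pickle
s=snap('wrist');pickle.dump(s,open('w1.pkl','wb'));cv2.imwrite('pics/w1.png',s['image'])
print(np.array(s['T_tool_cam']).round(3),s['E'],s['fx'],s['k1']);o=robot.get_obs();print(o['tool_pos'],o['ee_rot'],o['time'],o['joint_positions'])
```

```text
[[-0.    -0.959 -0.283  0.083]
 [ 1.    -0.001  0.001  0.   ]
 [-0.001 -0.283  0.959 -0.18 ]
 [ 0.     0.     0.     1.   ]] [0.42546433 0.20227065 0.38434101] 306.7091910569441 -0.036995397098102414
[0.50772987 0.21529294 0.20421189] [-3.13827213e+00 -6.57849092e-04 -2.96501063e+00] 0.9833 [ 0.30029106  0.09188621  1.36819494 -0.00323416  1.68257348 -1.44744743]
```

View pics/w1.png

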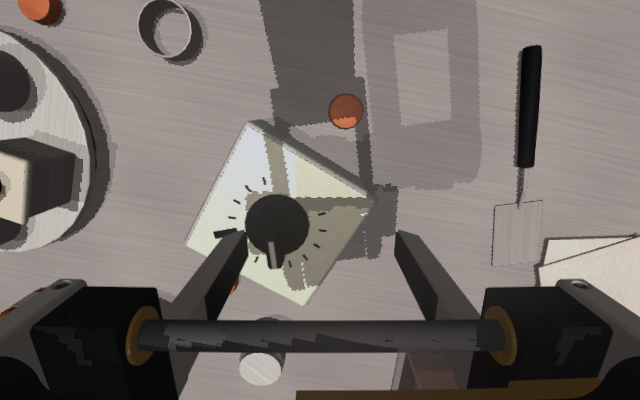

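The wrist view shows the dial at about (277,225) with the pointer line down to (272,266). The long mark is at (225,232), and the box corners are near (250,123), (187,243), (303,304) and (373,199). I'll cast these to points.

Run:
```python
from h import *
import pickle
s=pickle.load(open('w1.pkl','rb'));t=pickle.load(open('top0.pkl','rb'))
C=[onz(s,*p,.075)[:2] for p in[(250,124),(187,243),(303,304),(373,199)]]
c=np.mean(C,0);print('wrist box centre',c.round(4),[ (C[(i+1)%4]-C[i]).round(3) for i in range(4)],[np.linalg.norm(C[(i+1)%4]-C[i]).round(4) for i in range(4)])
k=4.5
D=[onz(t,255+u/k-.4,180+v/k-.4,.075)[:2] for u,v in[(122,27),(367,120),(274,367),(24,270)]]
d=np.mean(D,0);print('top',d.round(4),[np.linalg.norm(D[(i+1)%4]-D[i]).round(4) for i in range(4)],[np.degrees(np.arctan2(*(D[(i+1)%4]-D[i])[::-1])).round(1) for i in range(4)])
print([np.degrees(np.arctan2(*(C[(i+1)%4]-C[i])[::-1])).round(1) for i in range(4)])
def a(p,c):q=p[:2]-c;return np.degrees(np.arctan2(q[1],q[0])).round(1),np.linalg.norm(q).round(4)
print('mark w',a(onz(s,225,232.5,.075),c),'mark t',a(onz(t,255+289/k,180+158/k,.075),d))
print('ptr top-cam line end z.121',a(onz(t,255+190/k,180+182/k,.121),d),a(onz(t,255+180/k,180+136/k,.121),d),a(onz(t,255+178/k,180+128/k,.084),d))
print('wrist line',a(onz(s,271.5,244,.121),c),a(onz(s,274,267,.121),c))
im=s['image'][110:320,170:390];im=cv2.resize(im,None,fx=2.8,fy=2.8,interpolation=cv2.INTER_CUBIC);cv2.imwrite('pics/w1c.png',im)
```

```text
wrist box centre [0.5493 0.1774] [array([ 0.14 , -0.055]), array([0.054, 0.139]), array([-0.14 ,  0.052]), array([-0.054, -0.136])] [np.float64(0.1502), np.float64(0.1493), np.float64(0.1496), np.float64(0.1466)]
top [0.5501 0.1755] [np.float64(0.155), np.float64(0.1534), np.float64(0.1548), np.float64(0.1534)] [np.float64(-111.2), np.float64(159.0), np.float64(68.8), np.float64(-20.9)]
[np.float64(-21.4), np.float64(68.7), np.float64(159.7), np.float64(-111.5)]
mark w (np.float64(-67.8), np.float64(0.0599)) mark t (np.float64(-69.8), np.float64(0.0584))
ptr top-cam line end z.121 (np.float64(46.9), np.float64(0.0011)) (np.float64(13.9), np.float64(0.0275)) (np.float64(14.9), np.float64(0.038))
wrist line (np.float64(7.9), np.float64(0.0047)) (np.float64(12.3), np.float64(0.0289))
```

View pics/w1c.png

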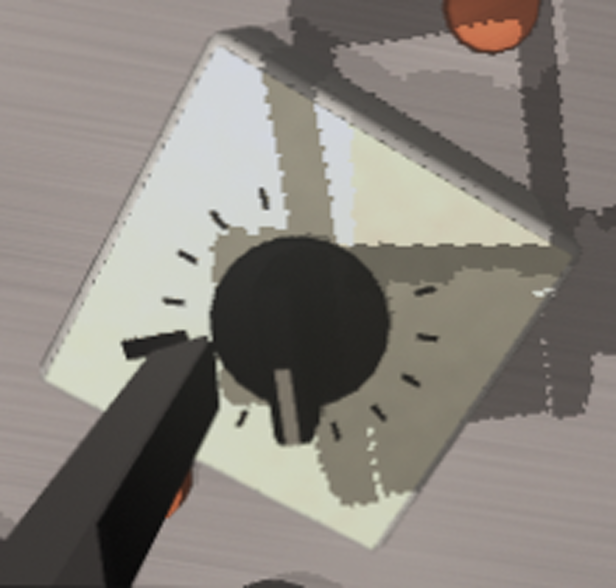

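Box yaw is about -21.2°, so the mark lies at a world angle of -69.5°. The dial is at (0.5497, 0.176) and its pointer is near 14°.

Call:
servo_tool(
  moves=[
    [-0.5,-0.7,0,-0.2,0],
    [-1,-1.4,0,-0.4,0],
    [-1.36,-1.82,0,-0.6,0],
    [-1.36,-1.82,0.7,-0.65,0],
    [-1.36,-1.82,1.6,-0.65,0],
    [-1.36,-1.82,2.5,-0.65,0],
    [-1.36,-1.82,3,-0.65,0],
    [-1.36,-1.82,3,-0.65,0],
  ],
)

```text
time: 1.65
tool_pos: [0.5433, 0.1817, 0.1261]
ee_rot: [3.141, -0.008, -2.894]
wrist_force: [0.0, -0.1, -0.1]
width: 0.0942
finger_force: 0.0
```

Call:
servo_tool(
  moves=[
    [0,0,0,0,0],
    [0,0,0,0,0],
    [0,0,0,0,0],
  ],
)

```text
time: 1.9
tool_pos: [0.5471, 0.1823, 0.1325]
ee_rot: [-3.142, 0.004, -2.894]
wrist_force: [0.1, 0.8, 0.7]
width: 0.0941
finger_force: 0.0
```

Call:
servo_tool(
  moves=[
    [-0.08,-0.25,0.4,0,0],
    [-0.08,-0.25,0.8,0,0],
    [-0.08,-0.25,1.2,0,0],
    [-0.08,-0.25,1.5,0,0],
    [-0.08,-0.25,1.5,0,0.3],
    [-0.08,-0.25,1.5,0,0.6],
    [-0.08,-0.25,1.5,0,0.6],
    [-0.08,-0.25,1.5,0,0.6],
  ],
)

```text
time: 2.57
tool_pos: [0.5499, 0.1764, 0.0936]
ee_rot: [3.142, 0.001, -2.894]
wrist_force: [0.4, -1.0, 0.4]
width: 0.0706
finger_force: 0.0
```

Run:
```python
from h import *
s=snap('wrist');cv2.imwrite('pics/w2.png',s['image'])
o=robot.get_obs();print(o['tool_pos'],o['ee_rot'],o['time'])
```

```text
[0.54994534 0.17642578 0.0936659 ] [ 3.14155575e+00  1.29718612e-03 -2.89395165e+00] 2.6167
```

View pics/w2.png

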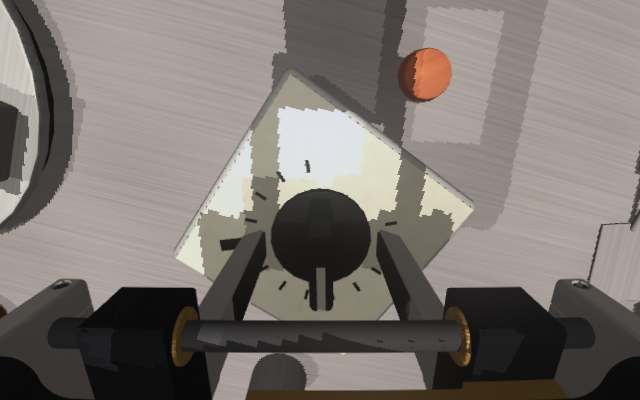

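The bar, at (320,290), is centred between the fingers and aligned with them, so I'll close.

Call:
servo_tool(
  moves=[
    [0,0,0,0,1],
    [0,0,0,0,1],
    [0,0,0,0,1],
    [0,0,0,0,1],
    [0,0,0,0,1],
    [0,0,0,0,1],
    [0,0,0,0,1],
    [0,0,0,0,1],
    [0,0,0,0,1],
    [0,0,0,0,1],
  ],
)

```text
time: 3.45
tool_pos: [0.5496, 0.176, 0.093]
ee_rot: [-3.141, -0.0, -2.894]
wrist_force: [0.4, -1.0, 0.3]
width: 0.0141
finger_force: 30.0
```

Call:
servo_tool(
  moves=[
    [0,0,0,0.3,1],
    [0,0,0,1,1],
    [0,0,0,1.8,1],
    [0,0,0,2.6,1],
    [0,0,0,3.4,1],
    [0,0,0,4.2,1],
    [0,0,0,5,1],
    [0,0,0,5.8,1],
    [0,0,0,6.5,1],
    [0,0,0,7,1],
  ],
)

```text
time: 4.28
tool_pos: [0.5498, 0.1774, 0.093]
ee_rot: [3.139, -0.0, 2.653]
wrist_force: [0.5, 2.9, -0.7]
width: 0.0139
finger_force: 30.0
```

Call:
servo_tool(
  moves=[
    [0,0,0,0.5,1],
    [0,0,0,1.3,1],
    [0,0,0,2.1,1],
    [0,0,0,2.9,1],
    [0,0,0,3.7,1],
    [0,0,0,4.5,1],
    [0,0,0,5.3,1],
    [0,0,0,6,1],
    [0,0,0,6.6,1],
    [0,0,0,6.95,1],
  ],
)

```text
time: 5.12
tool_pos: [0.5508, 0.1782, 0.093]
ee_rot: [3.137, -0.003, 1.926]
wrist_force: [4.9, 3.9, -2.7]
width: 0.0138
finger_force: 30.0
```

Call:
servo_tool(
  moves=[
    [0,0,0,0,1],
    [0,0,0,0,1],
    [0,0,0,0,1],
  ],
)

```text
time: 5.37
tool_pos: [0.5508, 0.1783, 0.093]
ee_rot: [3.137, -0.003, 1.929]
wrist_force: [4.0, 5.5, -3.0]
width: 0.0139
finger_force: 30.0
```

Run:
```python
from h import *
import pickle
t=snap('top');s=snap('wrist');pickle.dump((t,s),open('w3.pkl','wb'))
o=robot.get_obs();print(o['tool_pos'],np.degrees(o['ee_rot']),o['wrist_torque'])
a=cv2.resize(s['image'][40:360,120:520],(500,400),interpolation=cv2.INTER_CUBIC)
b=cv2.resize(t['image'][175:265,255:322],None,fx=4.444,fy=4.444,interpolation=cv2.INTER_CUBIC)
cv2.imwrite('pics/w3.png',np.hstack([a,b[:400]]))
```

```text
[0.55077553 0.17821853 0.09301296] [ 1.79753911e+02 -1.49280904e-01  1.10517011e+02] [ 0.65755566 -0.54985747 -0.00199646]
```

View pics/w3.png

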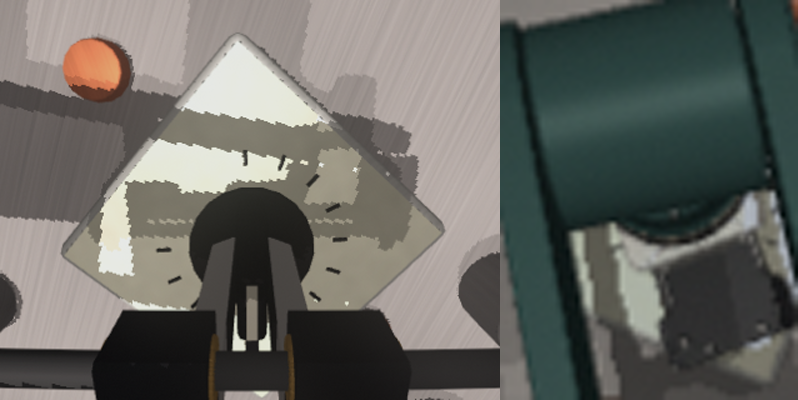

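The bar turned with the gripper: its line is between the fingers at (250,310) and the yaw is 110.5°. I'll release, rise and check.

Call:
servo_tool(
  moves=[
    [0,0,0,0,0.6],
    [0,0,0,0,0.4],
    [0,0,0,0,0.3],
    [0,0,0,0,0.2],
    [0,0,0,0,0.2],
    [0,0,-0.5,0,0.2],
    [0,0,-1.5,0,0.2],
    [0,0,-3,0,0.2],
    [0,0,-4.2,0,0.2],
    [0,0,-4.7,0,0.2],
  ],
)

```text
time: 6.3
tool_pos: [0.5515, 0.1767, 0.2172]
ee_rot: [3.132, 0.001, 1.928]
wrist_force: [1.1, 0.2, 0.6]
width: 0.0741
finger_force: 0.0
```

Call:
servo_tool(
  moves=[
    [0.6,0.3,0,0.5,0.2],
    [1.6,0.8,0,1.5,0.2],
    [2.6,1.3,0,2.5,0.2],
    [3.4,1.7,0,3.5,0.2],
    [4,2,0,4,0.2],
    [4,2,0,4,0.2],
    [4,2,0,4,0.2],
    [4,2,0,4,0.2],
  ],
)

```text
time: 6.97
tool_pos: [0.5612, 0.2866, 0.2102]
ee_rot: [-3.141, 0.001, 1.51]
wrist_force: [0.7, -0.9, 0.1]
width: 0.0752
finger_force: 0.0
```

Run:
```python
from h import *
import pickle
t=snap('top');s=snap('wrist');pickle.dump((t,s),open('w4.pkl','wb'))
o=robot.get_obs();print(o['tool_pos'],np.degrees(o['ee_rot']),o['width'],o['joint_positions'])
a=s['image']
b=cv2.resize(t['image'][180:268,255:290+53],None,fx=3,fy=3,interpolation=cv2.INTER_CUBIC)[:,:160]
a=cv2.copyMakeBorder(a,0,0,0,160,0);a[:264,640:]=b[:264]
cv2.imwrite('pics/w4.png',a)
```

```text
[0.56142305 0.28623043 0.21057237] [-1.79998598e+02  2.36203485e-02  8.64454322e+01] 0.07492085262603163 [ 3.81745777e-01  2.66983347e-01  1.15303739e+00 -3.65978258e-04
  1.72177101e+00  4.43729687e-01]
```

View pics/w4.png

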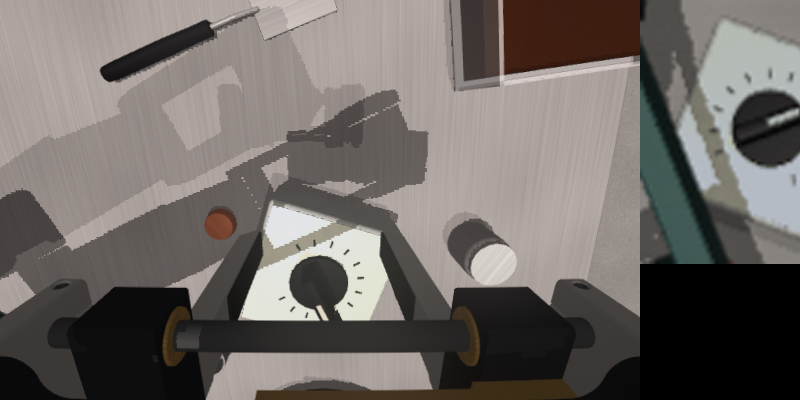

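The top inset shows the pointer line toward the long mark at the right, and the wrist view agrees. To save views, I'll check it numerically.

```bash
cat > dial.py <<'E'
from h import *
def dial(t):
    c=np.array([.5499,.1762]);g=t['image'].max(2).astype(float)
    M=[];A=[]
    for v in range(175,270):
        for u in range(250,350):
            p=onz(t,u,v,.075)[:2]-c;r=np.hypot(*p);a=np.degrees(np.arctan2(p[1],p[0]))
            if .04<r<.075 and abs(a+69.5)<16:M.append((p,g[v,u]))
            q=onz(t,u,v,.121)[:2]-c;r=np.hypot(*q)
            if r<.029:A.append((q,g[v,u]))
    bg=np.median([w for _,w in M]);P=np.array([p for p,w in M]);w=np.array([max(0,bg-30-w) for p,w in M])
    m=(P*w[:,None]).sum(0)/w.sum();print('mark',m.round(4),np.degrees(np.arctan2(m[1],m[0])))
    Q=np.array([p for p,w in A]);w=np.array([max(0,x-70) for p,x in A])
    m=(Q*w[:,None]).sum(0)/w.sum();V=np.linalg.eigh(((Q-m)*w[:,None]).T@(Q-m))[1][:,1]
    print('line',m.round(4),np.degrees(np.arctan2(m[1],m[0])),'axis',np.degrees(np.arctan2(V[1],V[0])))
if __name__=='__main__':
    import pickle
    dial(pickle.load(open('w4.pkl','rb'))[0]);dial(pickle.load(open('top0.pkl','rb')))
E
python3 dial.py
```

```text
mark [ 0.0214 -0.0535] -68.22070870828657
line [ 0.0084 -0.0106] -51.83431385868353 axis 70.34801555514242
mark [ 0.0215 -0.0538] -68.24361901032123
line [0.0154 0.0039] 14.27872847707639 axis -166.36757413273122
```

Run:
```python
from h import *
import pickle
for t,a0 in((pickle.load(open('w4.pkl','rb'))[0],-69.5),(pickle.load(open('top0.pkl','rb')),14)):
    c=np.array([.5499,.1762]);g=t['image'].max(2).astype(float)
    d=np.array([np.cos(np.radians(a0)),np.sin(np.radians(a0))]);n=np.array([-d[1],d[0]])
    Q=[];W=[]
    for v in range(175,270):
        for u in range(250,350):
            q=onz(t,u,v,.121)[:2]-c
            if .004<q@d<.027 and abs(q@n)<.006:Q.append((q@d,q@n));W.append(g[v,u])
    Q=np.array(Q);W=np.array(W);W=np.clip(W-np.median(W),0,None);m=(Q*W[:,None]).sum(0)/W.sum()
    V=np.linalg.eigh(((Q-m)*W[:,None]).T@(Q-m))[1][:,1];print(m,a0+np.degrees(np.arctan(V[1]/V[0])),a0+np.degrees(np.arctan(m[1]/m[0])))
```

```text
[0.01539389 0.001176  ] -68.95958396134044 -65.13144293263927
[0.01541145 0.00019339] 16.09417385360648 14.718947144713253
```

The pointer axis is at about -69.0° and the mark at about -69.5°, so the dial is right. Next is the carousel. I'll move over it to measure.

Call:
servo_tool(
  moves=[
    [-0.8,-0.1,-0.3,0.2,0],
    [-2.2,-0.1,-0.7,0.5,0],
    [-3.7,-0.2,-1,0.8,0],
    [-5.2,-0.2,-1.3,1.1,0],
    [-6.7,-0.3,-1.6,1.4,0],
    [-8.2,-0.4,-1.9,1.7,0],
    [-9.7,-0.5,-2,2,0],
    [-11.2,-0.6,-2,2.3,0],
    [-12.7,-0.7,-2,2.6,0],
    [-14.2,-0.8,-2,2.8,0],
  ],
)

```text
time: 7.9
tool_pos: [0.5185, -0.0683, 0.2612]
ee_rot: [3.14, -0.0, 1.214]
wrist_force: [0.8, -0.3, 0.3]
width: 0.0939
finger_force: 0.0
```

Run:
```python
from h import *
o=robot.get_obs();print(o['tool_pos'],np.degrees(o['ee_rot']),o['joint_positions'])
```

```text
[ 0.51854136 -0.06827362  0.26115771] [ 1.79918349e+02 -1.73389914e-03  6.95480673e+01] [-2.39249856e-01  2.16346484e-02  1.33014427e+00 -1.40613806e-04
  1.78839495e+00  1.17673275e-01]
```

Call:
servo_tool(
  moves=[
    [-1.2,0.3,0,0.2,0],
    [-2.6,0.7,0,0.5,0],
    [-4,1,0,0.8,0],
    [-5.4,1.3,0,1,0],
    [-6.3,1.6,0,1.2,0],
    [-6.7,1.7,0,1.25,0],
    [-6.7,1.7,0,1.25,0],
    [-6.7,1.7,0,1.25,0],
    [-6.7,1.7,0,1.25,0],
  ],
)

```text
time: 8.65
tool_pos: [0.5014, -0.2363, 0.2607]
ee_rot: [3.142, -0.001, 1.087]
wrist_force: [-0.4, 0.4, 0.2]
width: 0.0943
finger_force: 0.0
```

Run:
```python
from h import *
import pickle
s=snap('wrist');pickle.dump(s,open('w5.pkl','wb'));cv2.imwrite('pics/w5.png',s['image'])
o=robot.get_obs();print(o['tool_pos'],np.degrees(o['ee_rot']),s['E'])
```

```text
[ 0.50155638 -0.23606674  0.26080918] [ 1.79981545e+02 -3.73439855e-02  6.23063178e+01] [ 0.53977041 -0.16295584  0.4407206 ]
```

View pics/w5.png

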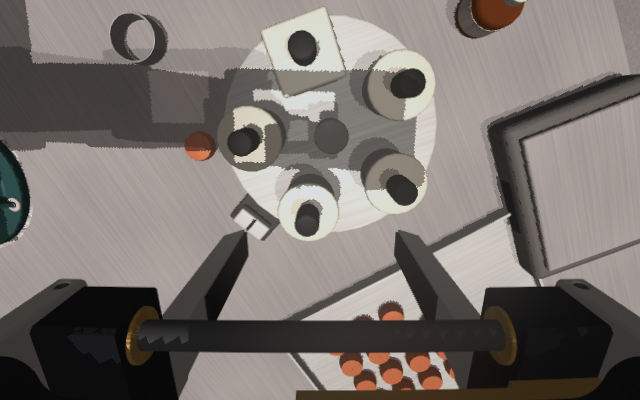

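The wrist view shows the square lid with corners near (261,33), (325,7), (345,70) and (287,97). The hub is at (331,136), the round knobs are at about (408,83), (402,190), (307,220) and (243,141), and the shoe block is at (252,221).

Run:
```python
from h import *
import pickle
s=pickle.load(open('w5.pkl','rb'));t=pickle.load(open('top0.pkl','rb'))
def blobs(s,seeds,h=20):
    g=s['image'].max(2);out=[]
    for u,v in seeds:
        w=g[v-h:v+h,u-h:u+h];th=40
        n,l,st,ce=cv2.connectedComponentsWithStats((w<th).astype(np.uint8))
        if n<2: out.append(None);continue
        i=1+np.argmax(st[1:,4]);out.append((ce[i]+[u-h,v-h],st[i][4]))
    return out
for nm,s_,seeds,h in(('w',s,[(302,47),(408,83),(402,190),(307,220),(243,141)],22),('t',t,[(410,221),(438,190),(477,210),(474,252),(432,259)],10)):
    B=blobs(s_,seeds,h);K=np.array([onz(s_,*b[0],.126)[:2] for b in B]);print(nm,[ (b[0].round(1),b[1]) for b in B]);c=K.mean(0)
    print('axis',c.round(4),'sq',K[0].round(4));d=K-c;print('r',np.hypot(*d.T).round(4),'ang',np.degrees(np.arctan2(d[:,1],d[:,0])).round(1))
C=np.array([onz(s,*p,.104)[:2] for p in[(261,34),(325,7),(346,70),(287,97)]])
print('lid centre',C.mean(0).round(4),[ (np.linalg.norm(C[i]-C[i-1]).round(4),np.degrees(np.arctan2(*(C[i]-C[i-1])[::-1])).round(1)) for i in range(4)])
print('hub',onz(s,331,136,.089),onz(t,438,228,.089))
print('block',onz(s,254.5,218,.028),onz(t,378+646/3-.3,172+354/3-.3,.028))
g=s['image'].max(2)
# block: bright pixels near shoe
for nm,q,(u0,u1,v0,v1),th in(('w',s,(225,285,190,245),200),('t',t,(443,475,274,304),140)):
    w=q['image'].min(2)[v0:v1,u0:u1];n,l,st,ce=cv2.connectedComponentsWithStats((w>th).astype(np.uint8));print(nm,[(st[i].tolist(),(ce[i]+[u0,v0]).round(1).tolist(),onz(q,*(ce[i]+[u0,v0]),.028)[:2].round(4)) for i in range(1,n) if st[i][4]>8])
a=cv2.resize(s['image'][180:250,220:290],(560,560),interpolation=cv2.INTER_CUBIC);cv2.imwrite('pics/w5c.png',a)
```

```text
Traceback (most recent call last):
TypeError: 'NoneType' object is not subscriptable
```

```bash
cat > car.py <<'E'
from h import *
import pickle
s=pickle.load(open('w5.pkl','rb'));t=pickle.load(open('top0.pkl','rb'))
def blobs(s,seeds,h=20):
    g=s['image'].max(2);out=[]
    for u,v in seeds:
        w=g[v-h:v+h,u-h:u+h];th=int(w.min())+22
        n,l,st,ce=cv2.connectedComponentsWithStats((w<th).astype(np.uint8))
        i=1+np.argmax(st[1:,4]);out.append((ce[i]+[u-h,v-h],st[i][4],th))
    return out
for nm,s_,seeds,h in(('w',s,[(302,47),(408,83),(402,190),(307,220),(243,141)],22),('t',t,[(410,221),(438,190),(477,210),(474,252),(432,259)],10)):
    B=blobs(s_,seeds,h);K=np.array([onz(s_,*b[0],.126)[:2] for b in B]);print(nm,[ (b[0].round(1),*b[1:]) for b in B]);c=K.mean(0)
    print('axis',c.round(4),'sq',K[0].round(4));d=K-c;print('r',np.hypot(*d.T).round(4),'ang',np.degrees(np.arctan2(d[:,1],d[:,0])).round(1))
C=np.array([onz(s,*p,.104)[:2] for p in[(261,34),(325,7),(346,70),(287,97)]])
print('lid centre',C.mean(0).round(4),[ (np.linalg.norm(C[i]-C[i-1]).round(4),np.degrees(np.arctan2(*(C[i]-C[i-1])[::-1])).round(1)) for i in range(4)])
print('hub',onz(s,331,136,.089),onz(t,438,228,.089))
print('block',onz(s,254.5,218,.028),onz(t,378+646/3-.3,172+354/3-.3,.028))
for nm,q,(u0,u1,v0,v1),th in(('w',s,(225,285,190,245),170),('t',t,(443,475,274,304),140)):
    w=q['image'].min(2)[v0:v1,u0:u1];n,l,st,ce=cv2.connectedComponentsWithStats((w>th).astype(np.uint8));print(nm,w.max(),[(st[i].tolist(),(ce[i]+[u0,v0]).round(1).tolist(),onz(q,*(ce[i]+[u0,v0]),.028)[:2].round(4)) for i in range(1,n) if st[i][4]>8])
a=cv2.resize(s['image'][180:250,220:290],(560,560),interpolation=cv2.INTER_CUBIC);cv2.imwrite('pics/w5c.png',a)
E
python3 car.py
```

```text
w [(array([302. ,  46.7]), np.int32(675), 66), (array([407.5,  83.5]), np.int32(786), 63), (array([401.4, 189.3]), np.int32(677), 66), (array([307.3, 219.8]), np.int32(570), 72), (array([242.7, 141. ]), np.int32(593), 58)]
axis [ 0.5356 -0.195 ] sq [ 0.55   -0.1048]
r [0.0913 0.0904 0.0906 0.0906 0.0911] ang [  80.9    8.8  -63.  -134.7  153.2]
t [(array([407.2, 222.1]), np.int32(30), 23), (array([435.9, 193. ]), np.int32(47), 24), (array([474.3, 210.6]), np.int32(52), 24), (array([470.4, 252. ]), np.int32(50), 23), (array([428.1, 259. ]), np.int32(40), 24)]
axis [ 0.533  -0.1873] sq [ 0.5456 -0.0983]
r [0.0899 0.0875 0.0905 0.0886 0.0888] ang [  81.9    8.9  -62.9 -134.3  152.1]
lid centre [ 0.5504 -0.1069] [(np.float64(0.0653), np.float64(84.2)), (np.float64(0.0683), np.float64(-7.1)), (np.float64(0.0621), np.float64(-97.3)), (np.float64(0.0667), np.float64(175.7))]
hub [ 0.53568398 -0.19472571  0.089     ] [ 0.53418788 -0.18643515  0.089     ]
block [ 0.38516677 -0.25193309  0.028     ] [ 0.37435557 -0.61034992  0.028     ]
w 218 [([21, 0, 39, 40, 735], [270.8, 202.0], array([ 0.418 , -0.2421])), ([9, 20, 21, 19, 213], [243.5, 218.8], array([ 0.3704, -0.2456])), ([23, 30, 20, 20, 215], [257.8, 229.8], array([ 0.38  , -0.2697]))]
t 161 [([0, 0, 20, 7, 91], [450.2, 276.2], array([ 0.41  , -0.2318])), ([18, 10, 9, 9, 52], [465.4, 287.7], array([ 0.3796, -0.2708])), ([10, 13, 9, 10, 58], [456.7, 291.6], array([ 0.3696, -0.2466]))]
```

The wrist view is self-consistent: knob radii are about 90.5 mm and the block is 172 mm from the axis. Axis (0.5356, -0.195), square at 81.05°, front at 201.5°, so it needs to turn +120.5°. I'll move above the square knob at (0.5496, -0.106).

Call:
servo_tool(
  moves=[
    [0.6,-0.1,0,0,0],
    [1.8,-0.25,0,0,0],
    [3,-0.4,0,0,0],
    [4.2,-0.55,0.3,0,0],
    [5,-0.65,1,0,0],
    [5.5,-0.71,2,0,0],
    [5.5,-0.71,2.9,0,0],
    [5.5,-0.71,3.4,0,0],
    [5.5,-0.71,3.4,0,0],
    [5.5,-0.71,3.4,0,0],
  ],
)

```text
time: 9.53
tool_pos: [0.5495, -0.107, 0.1754]
ee_rot: [-3.141, 0.0, 1.086]
wrist_force: [0.7, -0.3, 0.2]
width: 0.0938
finger_force: 0.0
```

Call:
servo_tool(
  moves=[
    [0,0,0,0,0],
    [0,0,0,0,0],
  ],
)

```text
time: 9.7
tool_pos: [0.5507, -0.1082, 0.1777]
ee_rot: [3.138, -0.001, 1.085]
wrist_force: [-0.2, -0.0, 1.0]
width: 0.0942
finger_force: 0.0
```

Run:
```python
from h import *
import pickle
s=snap('wrist');pickle.dump(s,open('w6.pkl','wb'))
o=robot.get_obs();print(o['tool_pos'],np.degrees(o['ee_rot']))
k=[.5496,-.1061]
for z in(.144,.126,.104):print(z,proj(s,[*k,z]))
p=proj(s,[*k,.135]).astype(int);g=s['image'].max(2)
n,l,st,ce=cv2.connectedComponentsWithStats((g<70).astype(np.uint8))
for i in range(1,n):
    if abs(ce[i]-p).max()<60 and st[i][4]>100:print(st[i],ce[i])
u0,v0=p-[60,60]
cv2.imwrite('pics/w6.png',s['image'])
```

```text
[ 0.55069231 -0.10821667  0.17753839] [ 1.79797767e+02 -4.46403922e-02  6.21524720e+01]
0.144 [318.50754489 222.41365703]
0.126 [318.6101517  214.37089482]
0.104 [318.71763394 205.95458795]
[ 303  194   33   44 1166] [318.74528302 215.63207547]
```

View pics/w6.png

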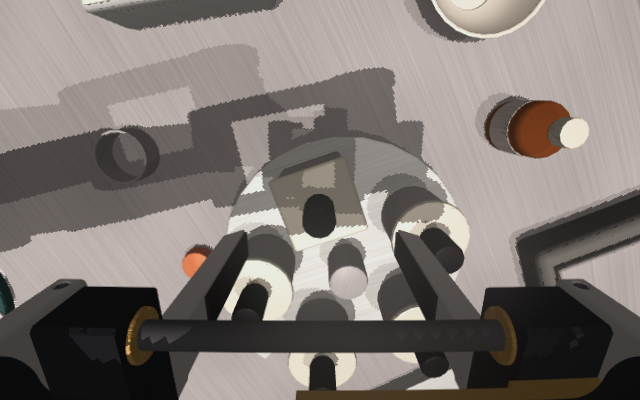

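The knob is at (318.7,215.6), exactly where predicted, and centred between the fingers. I'll descend and grip.

Call:
servo_tool(
  moves=[
    [0.05,-0.08,0.5,0,0],
    [0.05,-0.08,1.2,0,0],
    [0.05,-0.08,1.9,0,0],
    [0.05,-0.08,2.4,0,0],
    [0.05,-0.08,2.65,0,0],
    [0.05,-0.08,2.65,0,0.3],
    [0.05,-0.08,2.65,0,0.5],
    [0.05,-0.08,2.65,0,0.6],
    [0.05,-0.08,2.65,0,0.6],
  ],
)

```text
time: 10.5
tool_pos: [0.5495, -0.1058, 0.1106]
ee_rot: [3.139, -0.001, 1.085]
wrist_force: [0.0, 0.3, 0.6]
width: 0.0707
finger_force: 0.0
```

Call:
servo_tool(
  moves=[
    [0,0,0,0,1],
    [0,0,0,0,1],
    [0,0,0,0,1],
    [0,0,0,0,1],
    [0,0,0,0,1],
    [0,0,0,0,1],
    [0,0,0,0,1],
    [0,0,0,0,1],
    [0,0,0,0,1],
  ],
)

```text
time: 11.25
tool_pos: [0.5489, -0.106, 0.1093]
ee_rot: [3.141, 0.0, 1.085]
wrist_force: [1.5, -1.0, -0.6]
width: 0.0257
finger_force: 30.0
```

```bash
cat > arc.py <<'E'
from h import *
import sys
c=np.array([.5356,-.195]);o=robot.get_obs();p=np.array(o['tool_pos'])[:2];y=o['ee_rot'][2]
d=p-c;print(o['tool_pos'],'yaw',np.degrees(y),'r',np.hypot(*d),'ang',np.degrees(np.arctan2(d[1],d[0]))%360,o['width'],o['wrist_force'],o['wrist_torque'])
def rows(p,y,angs):
    X=np.array([np.cos(y),np.sin(y)]);Y=np.array([np.sin(y),-np.cos(y)]);d=p-c
    for a in angs:
        q=R.from_euler('z',a,degrees=True).as_matrix()[:2,:2]@d-d;print([round(float(q@X)/.025,2),round(float(q@Y)/.025,2),0,round(-a/6,2),1],end=', ')
    print()
rows(p,y,[1,4,8.5,13.5,18.5,23.5,28.5,33.5,38,40])
E
python3 arc.py
```

```text
[ 0.54890708 -0.10595498  0.10927427] yaw 62.17514830152742 r 0.09003384767521733 ang 81.50049790614126 0.025681544797168665 [ 1.53614495 -1.04830447 -0.55725422] [-0.33452504 -0.19171379 -0.00202708]
[-0.02, -0.06, 0, -0.17, 1], [-0.09, -0.23, 0, -0.67, 1], [-0.21, -0.49, 0, -1.42, 1], [-0.37, -0.76, 0, -2.25, 1], [-0.55, -1.02, 0, -3.08, 1], [-0.76, -1.26, 0, -3.92, 1], [-0.98, -1.48, 0, -4.75, 1], [-1.22, -1.68, 0, -5.58, 1], [-1.45, -1.84, 0, -6.33, 1], [-1.56, -1.91, 0, -6.67, 1],
```

Call:
servo_tool(
  moves=[
    [-0.02,-0.06,0,-0.17,1],
    [-0.09,-0.23,0,-0.67,1],
    [-0.21,-0.49,0,-1.42,1],
    [-0.37,-0.76,0,-2.25,1],
    [-0.55,-1.02,0,-3.08,1],
    [-0.76,-1.26,0,-3.92,1],
    [-0.98,-1.48,0,-4.75,1],
    [-1.22,-1.68,0,-5.58,1],
    [-1.45,-1.84,0,-6.33,1],
    [-1.56,-1.91,0,-6.67,1],
  ],
)

```text
time: 12.08
tool_pos: [0.488, -0.1187, 0.1092]
ee_rot: [3.141, 0.002, 1.787]
wrist_force: [3.1, -2.4, -3.4]
width: 0.0255
finger_force: 30.0
```

```bash
python3 arc.py | head -1
```

```text
[ 0.48800188 -0.11869481  0.10924727] yaw 102.39453486293526 r 0.08993366404967115 ang 121.9553428697983 0.025495740609638388 [ 3.09637742 -2.3797888  -3.35021916] [-0.38318915 -0.5339474  -0.0274973 ]
```

Forces are low and the arc is tracked, so I'll continue.

Call:
servo_tool(
  moves=[
    [-0.02,-0.06,0,-0.17,1],
    [-0.09,-0.23,0,-0.67,1],
    [-0.21,-0.49,0,-1.42,1],
    [-0.37,-0.76,0,-2.25,1],
    [-0.55,-1.02,0,-3.08,1],
    [-0.76,-1.26,0,-3.92,1],
    [-0.98,-1.48,0,-4.75,1],
    [-1.22,-1.68,0,-5.58,1],
    [-1.45,-1.84,0,-6.33,1],
    [-1.56,-1.91,0,-6.67,1],
  ],
)

```text
time: 12.92
tool_pos: [0.4499, -0.1667, 0.1092]
ee_rot: [3.141, 0.001, 2.484]
wrist_force: [2.6, -1.8, -2.1]
width: 0.0254
finger_force: 30.0
```

Call:
servo_tool(
  moves=[
    [-0.02,-0.06,0,-0.17,1],
    [-0.09,-0.23,0,-0.67,1],
    [-0.21,-0.49,0,-1.42,1],
    [-0.37,-0.76,0,-2.25,1],
    [-0.55,-1.02,0,-3.08,1],
    [-0.76,-1.26,0,-3.92,1],
    [-0.98,-1.48,0,-4.75,1],
    [-1.22,-1.68,0,-5.58,1],
    [-1.45,-1.84,0,-6.33,1],
    [-1.56,-1.91,0,-6.67,1],
  ],
)

```text
time: 13.75
tool_pos: [0.4512, -0.2284, 0.1092]
ee_rot: [-3.141, -0.001, -3.101]
wrist_force: [-0.1, -1.7, 0.6]
width: 0.0256
finger_force: 30.0
```

Call:
servo_tool(
  moves=[
    [0,0,0,0,1],
    [0,0,0,0,1],
    [0,0,0,0,1],
  ],
)

```text
time: 14.0
tool_pos: [0.4511, -0.2281, 0.1092]
ee_rot: [-3.14, -0.0, -3.104]
wrist_force: [0.0, -5.0, -1.7]
width: 0.0254
finger_force: 30.0
```

```bash
python3 arc.py | head -1
python3 - <<'E'
from h import *
import pickle
s=snap('wrist');t=snap('top');q=snap('scene');pickle.dump((s,t,q),open('w7.pkl','wb'))
# block halves & visible round knobs, from wrist view
for P in([.3704,-.2456,.028],[.38,-.2697,.028],[.5356,-.195,.089]):print(proj(s,P).round(1),proj(t,P).round(1))
p=proj(s,[.5356,-.195,.089]).astype(int);g=s['image'].max(2)
n,l,st,ce=cv2.connectedComponentsWithStats((g<66).astype(np.uint8))
for i in range(1,n):
    if st[i][4]>200:print(st[i],ce[i].round(1),onz(s,*ce[i],.126)[:2].round(4))
c=np.array([.5356,-.195])
for k in range(5):
    a=np.radians(201.5+72*k);P=[*(c+.09*np.array([np.cos(a),np.sin(a)])),.126];print('pred',k,proj(s,P).round(1),proj(q,P).round(1))
w=(s['image'].min(2)>170).astype(np.uint8);n,l,st,ce=cv2.connectedComponentsWithStats(w)
for i in range(1,n):
    if 40<st[i][4]<1500:print('bright',st[i],ce[i].round(1),onz(s,*ce[i],.028)[:2].round(4))
E
```

```text
[ 0.45114241 -0.22808494  0.10924469] yaw -177.84049773738332 r 0.09070665616027325 ang 201.39198752903678 0.025405508455952786 [ 0.03128466 -4.99014098 -1.70463947] [-0.74915777 -0.03302201 -0.31664401]
[303.  110.4] [456.3 291.3]
[273.7 121.3] [465.  287.6]
[358.6 331.9] [441.3 227.4]
[  64   18   42  159 1634] [82.8 78.2] [ 0.3568 -0.3531]
[  0  23  59   9 273] [29.3 26.8] [ 0.3327 -0.3775]
[ 610   97   30   55 1091] [627.4 120.3] [ 0.3664 -0.0662]
[ 561  105   36   56 1055] [574.8 133.8] [ 0.3751 -0.0943]
[    0   225   640   175 51126] [306.1 339.9] [ 0.5122 -0.2352]
[399 224  33  57 674] [411.9 251.1] [ 0.4465 -0.1746]
pred 0 [320.6 256.5] [190.3 172.5]
pred 1 [232.  371.9] [166.5 190.3]
pred 2 [326.  457.1] [189.2 205.4]
pred 3 [462.1 422.6] [228.  194.6]
pred 4 [482.9 299.6] [226.  174.8]
bright [387   2  84   8 299] [435.2   5.1] [ 0.2885 -0.1468]
bright [187   6  32   5  48] [201.1   8.1] [ 0.2971 -0.3252]
bright [189  17  35   3  51] [204.5  18.5] [ 0.3043 -0.323 ]
bright [147  22  74   5 159] [187.2  24.3] [ 0.3087 -0.3367]
bright [166  28  70   4 170] [200.4  29. ] [ 0.3
[... 799 characters left out ...]
205.9] [ 0.453  -0.2537]
bright [373 222  26  30 509] [387.1 233.5] [ 0.4765 -0.1659]
bright [496 236 102  13 653] [539.7 241.3] [ 0.4797 -0.0196]
bright [487 251  54  46 898] [506.3 271.5] [ 0.5124 -0.0453]
bright [156 287  41   5 120] [177.5 289.1] [ 0.5435 -0.3657]
bright [294 292  38  28 790] [313.3 307.8] [ 0.5591 -0.2314]
bright [144 301  43   5  68] [168.8 302.7] [ 0.5598 -0.3763]
bright [457 304  13  15  61] [462.7 311.4] [ 0.5588 -0.0804]
bright [146 313  33   4  53] [163.4 313.9] [ 0.5734 -0.3835]
bright [ 105  350   43   50 1337] [125.9 372.7] [ 0.6538 -0.4358]
bright [281 353  14  37 294] [286.9 370.9] [ 0.6407 -0.2575]
bright [466 365  28  35 675] [479.4 383.4] [ 0.6531 -0.0438]
```

The carousel is at about 201.4° by TCP and 201.1° by yaw, against a target of 201.5°. I'll cross-check once with the scene camera and also recheck the dial.

Run:
```python
from h import *
import pickle
q1=pickle.load(open('w7.pkl','rb'))[2];q0=pickle.load(open('scene0.pkl','rb'));c=np.array([.5356,-.195])
for q,b in((q0,81.05),(q1,201.3)):
    g=q['image'].max(2).astype(float)
    for k in range(5):
        a=np.radians(b+72*k);A=proj(q,[*(c+.09*np.array([np.cos(a),np.sin(a)])),.124]);u,v=A.round().astype(int)
        w=g[v-9:v+10,u-6:u+7];ww=np.clip(55-w,0,None)
        yy,xx=np.mgrid[v-9:v+10,u-6:u+7];m=np.array([(xx*ww).sum(),(yy*ww).sum()])/max(ww.sum(),1)
        B=proj(q,[*(c+.09*np.array([np.cos(a+.0175),np.sin(a+.0175)])),.124])-A
        print(b,k,(m-A).round(2),'du/deg',B.round(2),ww.sum())
```

```text
81.05 0 [-0.77 -0.13] du/deg [ 0.08 -0.31] 5223.0
81.05 1 [-0.59  0.07] du/deg [-0.48 -0.09] 4426.0
81.05 2 [-0.68  0.12] du/deg [-0.43  0.23] 4626.0
81.05 3 [-0.52 -0.03] du/deg [0.22 0.27] 5775.0
81.05 4 [-0.57  0.02] du/deg [ 0.62 -0.1 ] 6017.0
201.3 0 [-0.7   0.02] du/deg [-0.53  0.13] 5974.0
201.3 1 [-0.7   0.03] du/deg [-0.03  0.31] 5163.0
201.3 2 [-0.71 -0.4 ] du/deg [0.59 0.04] 6400.0
201.3 3 [-0.68  0.02] du/deg [ 0.32 -0.29] 5426.0
201.3 4 [-0.57  0.11] du/deg [-0.35 -0.19] 4761.0
```

The scene camera confirms about 201.3°, within 0.2° (0.3 mm) of the shoe line, and the grip is holding at 30 N. I'll hand in now.

```bash
python3 -c "
from bench import robot
print(robot.close_job())"
```

```text
the job is handed in; nothing more can be done
None
```

The job is handed in: the dial pointer is within about half a degree of the long mark, and the square canister is in line with the shoe to about 0.5 mm, with the gripper still holding the carousel by its knob at 30 N.

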